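# Open the ratchet clamp round a plaster cast

### The job

Open the model clamp so that the plaster cast standing in it is free: press down the ribbed ratchet release on top of the sliding jaw and, keeping it pressed, push the jaw back along its bar, away from the cast, until it stands fully home at the end stop. Then let go so that the release springs up again. Leave the cast standing where it is in the clamp, and do not move or knock over the jar, carton and bottle beside it.

Things in the scene. Friction and masses are not known exactly. Their poses are not given: they have to be found in the camera images.
- clamp: Model clamp screwed to the counter, grey base 260 x 120 x 8 mm. Origin: centre of its underside; z up, x along the bar, the way the sliding jaw opens. Fixed jaw at the -x end, face at x -96 mm, top 52 mm up. Steel bar 16 x 12 mm along x at y +38 mm, 34 mm up, teeth below. The sliding jaw's plate (10 mm, across the base) and carriage on the bar, together 64 mm long, have their top 50 mm up.
- jaw (a joint): Travel of the sliding jaw along the clamp's +x, in m: it begins between 0 and 0.021 (near the cast); 0.086 is fully home at the end stop. The ratchet lets it slide towards the cast but holds it against opening until the release is pressed; then about 2 N push it. It stays where it is left.
- release (a joint): Travel of the release button, in m: 0 up, 0.009 fully down. Spring: 2 N to start, 6.5 N fully down; springs up when let go. The pawl is out of the teeth from 0.004 down; keep 0.006 to 0.008 while pushing. If it comes up on the way, the jaw only locks at the next tooth (5 mm pitch) and can be released again.
- release_top (a point): Centre of the top of the release, a black ribbed button 40 mm (along the clamp's x) x 28 mm, 62 mm above the counter when up. It sits on the sliding jaw and goes with it, and down as it is pressed. Axes as the clamp's.
- jaw_lug (a point): On the sliding jaw's push lug, an upright plate 38 mm wide, 10 mm thick, just beyond the release on its +x side, top 82 mm above the counter. The point: middle of its -x face (the face to push on), 74 mm up, 23 mm in +x of the release's centre. A fingertip pressing the release can push on the lug as well.
- clamp_stop (a point): Inner face of the end stop (block 14 x 34 mm, top 50 mm up), on the bar's line at x +110, y +38 mm in the clamp's frame, 34 mm above the counter. Fully home, the sliding jaw touches it.
- cast: White plaster dental cast, 53 x 68 x 29 mm, loose, 85 g, standing on the clamp's base plate (8 mm up) between the jaws, teeth up. Origin: centre of its underside.
- paste_jar: Round white jar with blue lid, 53 mm across, 42 mm high, loose on the counter beyond the clamp's -x end; to be left alone. Origin: centre of its underside.
- small_carton: Small white and green carton 36 x 48 x 22 mm, loose on the counter on the clamp's +y side; to be left alone. Origin: centre of its underside.
- glue_bottle: Small yellow bottle with red cap, 28 mm across, 62 mm high, loose on the counter on the clamp's +y side; to be left alone. Origin: centre of its underside.
Things that resemble listed ones, but are neither listed nor needed, are in the scene too. What is shaped like the cast but red is not meant.

How it is judged:
By the outcome, as a careful person would: the job done as asked, in the order asked, and still so for the second after the job is handed in, with the robot touching nothing.
It also fails if it takes over 32 s, if anything falls off the work surface, if the arm or the gripper's body presses on something with over 40 N, if the wrist force passes 120 N, or if a joint passes its speed limit or range.

### The arm

A 7-joint arm with a two-finger parallel gripper is mounted at the origin on a cart in front of the work surface, level with it; the furniture and walls round the work are solid. World frame = base frame: x ahead of the robot, y to its left, z up, the work surface at z = 0. Lengths are in m, angles in rad, forces in N, time in s.
With the tool pointing down it reaches from about 0.4 to 0.85 m from the base axis. Payload 10.4 kg.
Tool frame: the origin (TCP) lies midway between the tips of the shut fingers; the grasp point (between the pads) lies 19 mm behind it; x points along the fingers, z is the direction in which the jaws open and shut, and the axes are right-handed (so a half turn about x gives the same grasp; the last joint's range is limited). The gripper opens to 87 mm and grips with 3 to 60 N. Pads are 19 mm wide; open, the fingers measure 117 mm over their backs; the gripper's body (75 mm by 190 mm) begins 51 mm behind the grasp point.
Start: joints at [-1.234, 0.332, -0.065, 1.46, 0.022, 1.35, -0.088], TCP at [0.22, 0.585, 0.223] pointing down, gripper open.
Joint ranges: [-2.6, 2.6], [-0.5, 2.12], [-1.47, 1.34], [0.16, 2.42], [-1.27, 4.41], [0.06, 2.06], [-2.6, 2.6]. Speed limits (rad/s): [2.22, 2.22, 2.79, 2.79, 3.14, 3.14, 3.14].

### API

Orientations are given as a unit quaternion [x, y, z, w].
In Python, from bench import read_state, camera, camera_params, close_job gives the robot as it stands.
- The arm moves only by the tool arm_command, never from a script. Its argument "targets" is a list of rows, each a list of 7 numbers: the closure in counts, from 0 (fully open) to 255 (shut), then the shift along the tool's x, y, z in mm, then the turn, a rotation vector about the tool's x, y, z in rad. A call has 1 to 10 rows; each row is the pose to reach, as a shift and turn from the pose commanded when the call began, along the tool's axes at that moment; what a row does not reach only later rows make up. A row lasts 1/10 s, in which the tool goes at most 50 mm and 8.59 degrees, less where a joint would pass 70% of its speed; a pose out of reach is approached as far as the arm can. A call with a gripper value outside its range is refused whole. The fingers move at their own pace and stop on an object; "newtons" is the grip in N (left out, the last holds). Time passes only in rows, so rows that repeat a pose let the fingers close. It gives the time, the measured TCP pose, the force and the opening at its end, in the units of the state.
- read_state(): the state, without advancing time (a new reading comes with each control period).
- camera(name): name is "scene" or "top" or "wrist"; returns the picture (400x640x3 uint8, red, green, blue); there is no depth.
- camera_params(name): a dict with "intrinsics" (3x3 intrinsics, pixels), "dist" ([k1, k2, p1, p2, k3] as OpenCV has them; the pictures are not rectified), "xyz" and "orientation" of the camera in the world; the wrist camera has in their place "mount" (4x4, takes a point from camera to tool coordinates, whose origin is the TCP and whose axes are the tool frame's). Camera axes: x right, y down, z forward; pixel columns grow to the right and rows downward; lengths in m; the calibration is good to about 2 mm. A picture is of the moment at which its call begins: read the wrist's pose just before it. camera_params takes no time and is no camera call.
- close_job(): hands the job in, once; it reports no verdict.
The state is a dict: "time": time; "joint_positions": joint angles; "joint_vel": joint speeds; "joint_torque": joint torques, N m; "ee_pos": TCP position; "eef_rot": TCP orientation; "ft_force": force on the tool from outside, world axes, zero at the start; "torque": the same for the moment, N m; "width": finger opening in m.
Only numpy, scipy, OpenCV 4.12 (cv2) and the standard library are available. Lean on these libraries where they do the work, as an engineer would, in place of code of your own. Each camera call takes 0.05 s, during which the arm holds its last target.

## Working session

There is one attempt and no reset: what is moved stays moved. The work goes in short steps, Python scripts to look and compute and a tool call to move; the robot and the scene stay as the last step left them, time stands still between calls to the robot, and variables do not carry over. Pictures are saved under pics/ and viewed, and the job is handed in when it is done.

Besides the shell and the picture viewer there is one more tool, called after "Request:" as name(argument=value, ...), one argument or row to a line, values as JSON. arm_command: Moves the arm, as the interface text tells. Its arguments: {"type":"object","properties":{"targets":{"type":"array"},"newtons":{"type":"number"}},"required":["targets"]}

```bash
mkdir -p pics; ls; python3 - <<'E'
from bench import *
import cv2
s=read_state(); print(s)
for n in("scene","top"):
    cv2.imwrite(f"pics/{n}0.png",camera(n)[:,:,::-1]); print(n,camera_params(n))
print(camera_params("wrist"))
E
```

```text
pics
{'time': 0.0, 'joint_positions': array([-1.23358136,  0.33286232, -0.0646924 ,  1.46091692,  0.02160685,
        1.34989811, -0.08847336]), 'joint_vel': array([ 4.00147571e-04, -5.93623638e-04, -6.62679559e-04,  7.05934031e-04,
        1.54420526e-03, -1.07584703e-03, -6.64121149e-05]), 'joint_torque': array([-7.39267543e-04, -6.23247027e+01,  2.45033449e-02, -3.89901423e+01,
       -6.12769020e-02,  3.96977237e-02,  1.18415255e-04]), 'ee_pos': array([0.21994226, 0.58462012, 0.22177154]), 'eef_rot': array([-0.40277314,  0.58177946,  0.40217245,  0.58100238]), 'ft_force': array([ 0.01665262, -0.18280263,  0.53068705]), 'torque': array([-0.02148074,  0.01053577,  0.0424812 ]), 'width': 0.08721356182992823}
scene {'intrinsics': array([[386.98683521,   0.        , 325.47334734],
       [  0.        , 386.98683521, 200.76877347],
       [  0.        ,   0.        ,   1.        ]]), 'dist': array([-0.00820252,  0.        ,  0.        ,  0.        ,  0.        ]), 'xyz': array([0.11594384, 0.96902917, 0.56313023]), 'orientation': array([-0.24448887,  0.83173596, -0.48036265,  0.1330121
[... 291 characters left out ...]
92012 , 1.46641996]), 'orientation': array([ 0.7076155 , -0.70457287,  0.02924489, -0.04474501])}
{'intrinsics': array([[344.01739755,   0.        , 320.72919126],
       [  0.        , 344.01739755, 201.60899562],
       [  0.        ,   0.        ,   1.        ]]), 'dist': array([-0.01508374,  0.        ,  0.        ,  0.        ,  0.        ]), 'mount': array([[ 3.26965543e-04, -2.47476132e-01,  9.68893935e-01,
        -1.63023476e-01],
       [ 9.93233897e-04, -9.68893428e-01, -2.47476338e-01,
         6.70693027e-02],
       [ 9.99999453e-01,  1.04325453e-03, -7.09930826e-05,
         9.38903590e-04],
       [ 0.00000000e+00,  0.00000000e+00,  0.00000000e+00,
         1.00000000e+00]])}
```

View pics/scene0.png

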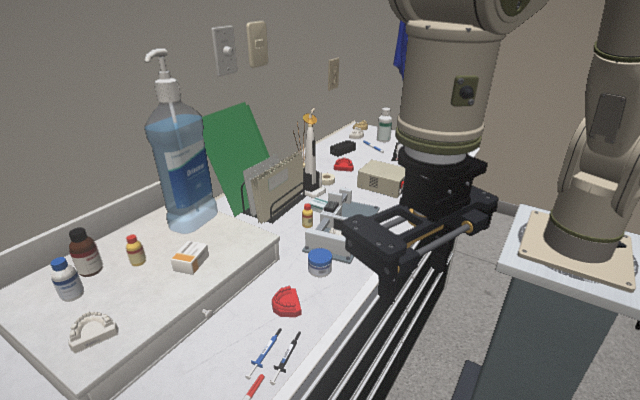

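View pics/top0.png

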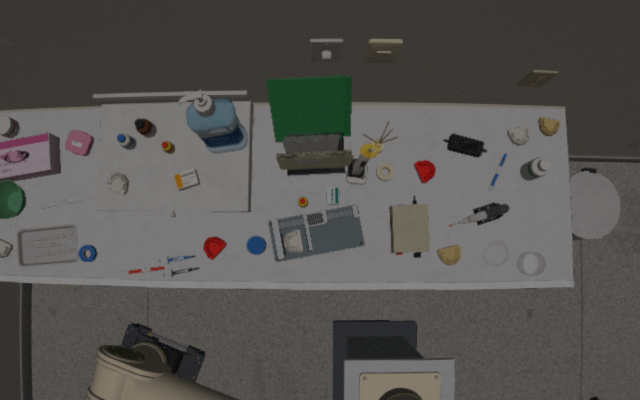

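The top view shows the clamp at about (317,232) with the white cast at (293,241) and the black release near (316,217). The jar is at (257,245), the bottle at (303,202) and the carton at (333,195). I'll enlarge it.

```bash
python3 - <<'E'
import cv2
a=cv2.imread("pics/top0.png")[175:270,235:375]
cv2.imwrite("pics/crop.png",cv2.resize(a,None,fx=5.5,fy=5.5,interpolation=cv2.INTER_CUBIC))
a=cv2.imread("pics/scene0.png")[170:290,270:430]
cv2.imwrite("pics/crop2.png",cv2.resize(a,None,fx=5,fy=5,interpolation=cv2.INTER_CUBIC))
E
```

```text
(no output)
```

View pics/crop.png

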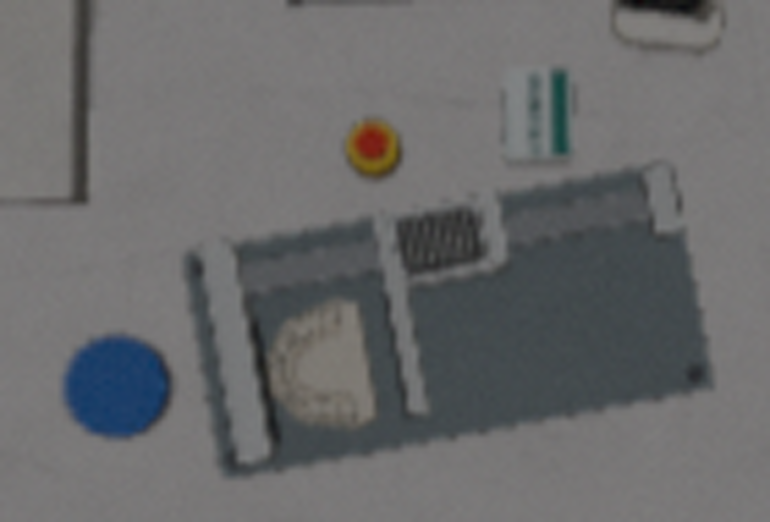

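View pics/crop2.png

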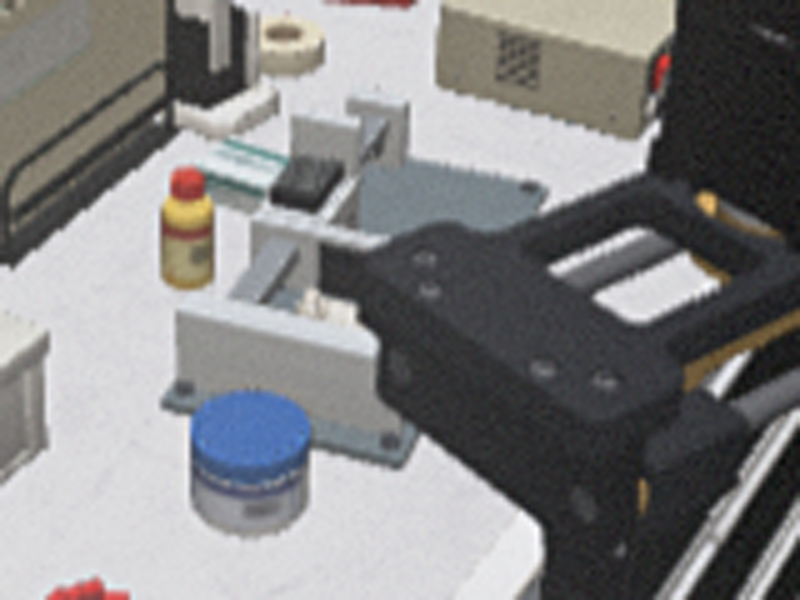

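The crop shows the clamp base corners at roughly (188,255), (228,472), (710,385) and (668,178). The ribbed black button's centre is at about (440,238), with the lug to its right at 495. The only white cast between jaws is at (322,365); the red cast-shaped things lie elsewhere. Next I'll measure.

```bash
cat > h.py <<'E'
import numpy as np, cv2
from scipy.spatial.transform import Rotation as R
from bench import *
def ray(n,uv,z,st=None):
    p=camera_params(n); K,d=p["intrinsics"],p["dist"]
    if n=="wrist":
        Rt=R.from_quat(st["eef_rot"]).as_matrix(); M=p["mount"]; Rc=Rt@M[:3,:3]; c=st["ee_pos"]+Rt@M[:3,3]
    else: Rc=R.from_quat(p["orientation"]).as_matrix(); c=p["xyz"]
    q=cv2.undistortPoints(np.array(uv,float).reshape(-1,1,2),K,d).reshape(-1,2)
    v=np.c_[q,np.ones(len(q))]@Rc.T
    return c+v*((z-c[2])/v[:,2])[:,None]
def proj(n,X,st=None):
    p=camera_params(n); K,d=p["intrinsics"],p["dist"]
    if n=="wrist":
        Rt=R.from_quat(st["eef_rot"]).as_matrix(); M=p["mount"]; Rc=Rt@M[:3,:3]; c=st["ee_pos"]+Rt@M[:3,3]
    else: Rc=R.from_quat(p["orientation"]).as_matrix(); c=p["xyz"]
    return cv2.projectPoints((np.atleast_2d(X)-c)@Rc,np.zeros(3),np.zeros(3),K,d)[0].reshape(-1,2)
E
python3 - <<'E'
from h import *
a=cv2.imread("pics/top0.png"); print(a[238,340],a[217,316],a[232,308])
off=np.array([235,175])
def cr(p): return (np.array(p,float)+.5)/5.5-.5+off
hsv=cv2.cvtColor(a,cv2.COLOR_BGR2HSV); print(hsv[238,340],hsv[160,260])
# base
m=np.zeros(a.shape[:2],np.uint8); m[200:265,265:370]=255
sat=((hsv[...,1]>45)&(hsv[...,0]>90)&(hsv[...,0]<125)).astype(np.uint8)*255&m
sat=cv2.morphologyEx(sat,cv2.MORPH_CLOSE,np.ones((3,3)))
n,l,s,c=cv2.connectedComponentsWithStats(sat); i=1+s[1:,4].argmax(); print(s[i])
ys,xs=np.where(l==i); print(cv2.minAreaRect(np.c_[xs,ys].astype(np.float32)))
b=ray("top",cr([[188,255],[228,475],[712,385],[660,165]]),.008);print(b.round(4))
P=ray("top",np.c_[xs,ys],.008)[:,:2].astype(np.float32); r=cv2.minAreaRect(P*1000);print(r)
g=cv2.cvtColor(a,cv2.COLOR_BGR2GRAY)
mm=np.zeros_like(m); mm[210:227,305:324]=255
k=((g<60)).astype(np.uint8)*255&mm; ys,xs=np.where(k)
print(len(xs),xs.mean(),ys.mean())
P=ray("top",np.c_[xs,ys],.062)[:,:2].astype(np.float32);print(P.mean(0),cv2.minAreaRect(P*1000))
# stop, fixed jaw
print(ray("top",cr([[650,200],[500,200],[505,260],[382,215],[415,415],[210,240],[235,240],[270,455]]),.05).round(4))
E
```

```text
[78 75 68] [69 68 69] [115 114 113]
[99 33 78] [173   8 123]
[265 243   1   4   4]
((265.0, 244.5), (3.0, 0.0), -90.0)
[[0.5437 0.3773 0.008 ]
 [0.4294 0.355  0.008 ]
 [0.4772 0.1042 0.008 ]
 [0.5918 0.131  0.008 ]]
((476.09765625, 387.25030517578125), (8.580949783325195, 0.00019428877567406744), 0.7258433103561401)
66 314.5151515151515 218.5
[0.54734534 0.24489169] ((547.3527221679688, 244.94105529785156), (24.89635467529297, 35.8828125), 0.23256585001945496)
[[0.5697 0.1387 0.05  ]
 [0.5694 0.2146 0.05  ]
 [0.539  0.212  0.05  ]
 [0.5616 0.2744 0.05  ]
 [0.4606 0.257  0.05  ]
 [0.5485 0.3616 0.05  ]
 [0.5486 0.3489 0.05  ]
 [0.44   0.33   0.05  ]]
```

```bash
python3 - <<'E'
from h import *
s=read_state(); Rt=R.from_quat(s["eef_rot"]).as_matrix(); print(Rt.round(3))
print("z yaw",np.degrees(np.arctan2(Rt[1,2],Rt[0,2])))
print((Rt.T@(np.array([.50,.27,.26])-s["ee_pos"])*1000).round(1))
E
```

```text
[[-0.    -0.936  0.352]
 [-0.001  0.352  0.936]
 [-1.    -0.    -0.001]]
z yaw 69.3832931715466
[ -37.9 -372.9 -196. ]
```

Request:
arm_command(
  targets=[
    [255,-5,-12,-6,0,0,0],
    [255,-10,-35,-18,-0.05,0,0],
    [255,-16,-75,-40,-0.12,0,0],
    [255,-22,-118,-62,-0.2,0,0],
    [255,-28,-162,-85,-0.28,0,0],
    [255,-33,-206,-108,-0.36,0,0],
    [255,-38,-250,-131,-0.43,0,0],
    [255,-38,-294,-155,-0.5,0,0],
    [255,-38,-335,-176,-0.55,0,0],
    [255,-38,-373,-196,-0.55,0,0],
  ],
  newtons=20,
)

```text
time: 1.1
ee_pos: [0.5017, 0.2669, 0.2611]
eef_rot: [0.545, -0.45, -0.545, -0.45]
ft_force: [0.5, 0.8, 0.7]
width: 0.015
```

```bash
python3 - <<'E'
from h import *
s=read_state(); print(s)
Rt=R.from_quat(s["eef_rot"]).as_matrix(); print(Rt.round(3))
cv2.imwrite("pics/w1.png",camera("wrist")[:,:,::-1])
np.save("w1.npy",np.r_[s["ee_pos"],s["eef_rot"]])
E
```

```text
{'time': 1.1, 'joint_positions': array([-0.70369807,  0.18460281,  0.1549555 ,  1.56658691, -0.02865865,
        1.39200706,  1.21485037]), 'joint_vel': array([ 0.48630241,  0.19200571,  0.31291072, -0.20661305, -0.08741176,
        0.02553745,  0.76251694]), 'joint_torque': array([ -3.1438905 , -54.43878651,   0.89494027, -37.88355231,
         0.31080267,   0.23645539,  -0.73865583]), 'ee_pos': array([0.50167177, 0.26694331, 0.26112339]), 'eef_rot': array([ 0.54535945, -0.45003691, -0.54512742, -0.45042863]), 'ft_force': array([0.45949934, 0.83190008, 0.69659652]), 'torque': array([ 0.07615856, -0.00773517, -0.02601447]), 'width': 0.014974220794588607}
[[ 0.001 -0.982 -0.189]
 [ 0.    -0.189  0.982]
 [-1.    -0.001  0.   ]]
```

View pics/w1.png

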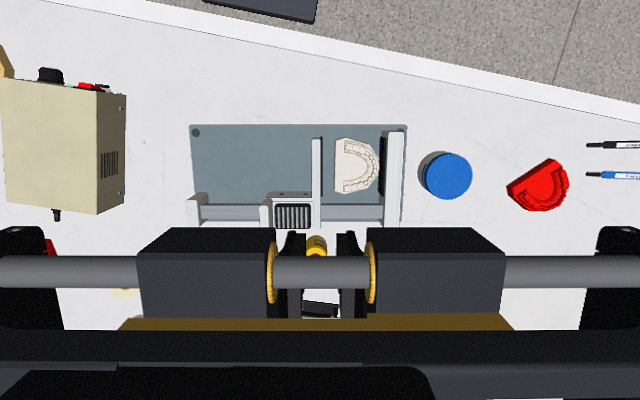

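The wrist view shows the clamp with the button at about (293,216), the lug on its left (265,212), the stop at (193,210), the cast at (355,165), and base corners at (190,125) and (407,125). I'll take a settled picture and measure from that.

```bash
python3 - <<'E'
from h import *
camera("wrist")
s=read_state(); a=camera("wrist")[:,:,::-1].copy(); s2=read_state()
print(s["ee_pos"],s2["ee_pos"],abs(s["joint_vel"]).max())
cv2.imwrite("pics/w2.png",a); np.save("w2.npy",np.r_[s["ee_pos"],s["eef_rot"]])
cv2.imwrite("pics/w2c.png",cv2.resize(a[110:240,170:430],None,fx=3,fy=3,interpolation=cv2.INTER_CUBIC))
E
```

```text
[0.50440672 0.26265182 0.26091203] [0.50223314 0.26607524 0.26077485] 0.08551808512022047
```

View pics/w2c.png

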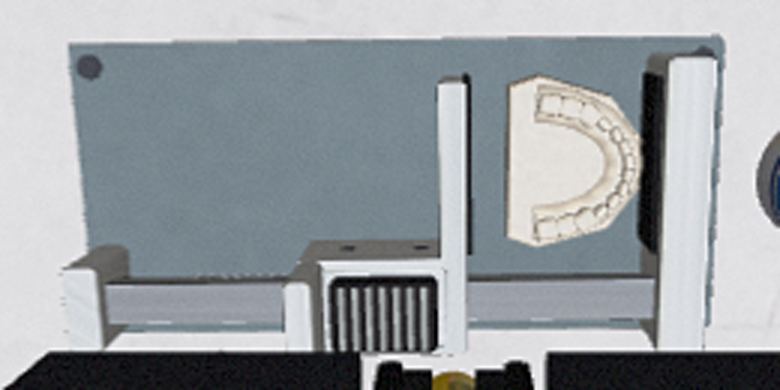

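```bash
python3 - <<'E'
from h import *
s=read_state(); print(s["ee_pos"],abs(s["joint_vel"]).max(),s["ft_force"])
v=np.load("w2.npy"); st={"ee_pos":s["ee_pos"],"eef_rot":v[3:]}
cr=lambda p:(np.array(p,float)+.5)/3-.5+np.array([170,110])
print("base",ray("wrist",cr([[69,43],[721,37]]),.008,st).round(4))
B=ray("wrist",cr([[329,277],[439,277],[330,350],[438,350]]),.062,st);print("btn",B.round(4))
print("stop inner",ray("wrist",cr([[105,258],[105,348]]),.05,st).round(4))
print("lug top -x",ray("wrist",cr([[306,283],[306,350]]),.082,st).round(4))
print("fixed outer/inner",ray("wrist",cr([[716,60],[668,60]]),.052,st).round(4))
E
```

```text
[0.50223314 0.26607524 0.26077485] 0.06759619390415435 [-0.9399077  0.8947811  0.0816259]
base [[0.4755 0.107  0.008 ]
 [0.4272 0.3592 0.008 ]]
btn [[0.5363 0.2267 0.062 ]
 [0.5291 0.2659 0.062 ]
 [0.5638 0.2312 0.062 ]
 [0.5566 0.2704 0.062 ]]
stop inner [[0.5475 0.1423 0.05  ]
 [0.5828 0.1457 0.05  ]]
lug top -x [[0.5343 0.2208 0.082 ]
 [0.5582 0.2243 0.082 ]]
fixed outer/inner [[0.4361 0.3484 0.052 ]
 [0.4392 0.3317 0.052 ]]
```

Request:
arm_command(
  targets=[
    [255,5,-6,-5,0,0,0],
    [255,25,-16,-12,0,0,0],
    [255,55,-28,-20,0,0,0],
    [255,90,-36,-26,0,0,0],
    [255,125,-40,-30,0,0,0],
    [255,150,-40,-30,0,0,0],
    [255,165,-40,-30,0,0,0],
    [255,165,-40,-30,0,0,0],
    [255,165,-40,-30,0,0,0],
    [255,165,-40,-30,0,0,0],
  ],
)

```text
time: 2.25
ee_pos: [0.5459, 0.2491, 0.0973]
eef_rot: [0.546, -0.449, -0.545, -0.451]
ft_force: [0.5, 0.3, 0.4]
width: 0.0002
```

```bash
python3 - <<'E'
from h import *
s=read_state(); print(s["ee_pos"],abs(s["joint_vel"]).max(),s["ft_force"],s["width"])
Rt=R.from_quat(s["eef_rot"]).as_matrix(); print(Rt.round(3))
a=camera("wrist")[:,:,::-1].copy(); cv2.imwrite("pics/w3.png",a)
np.save("w3.npy",np.r_[s["ee_pos"],s["eef_rot"]])
c=camera("scene")[:,:,::-1]; cv2.imwrite("pics/s3.png",cv2.resize(c[120:280,220:460],None,fx=3.3,fy=3.3,interpolation=cv2.INTER_CUBIC))
print(read_state()["ee_pos"])
E
```

```text
[0.5458978  0.24908932 0.09728436] 0.005151425093362243 [0.54525699 0.34107776 0.42049527] 0.00022135670927052412
[[ 0.002 -0.982 -0.19 ]
 [ 0.002 -0.19   0.982]
 [-1.    -0.002  0.001]]
[0.54577256 0.24886878 0.09699581]
```

View pics/w3.png

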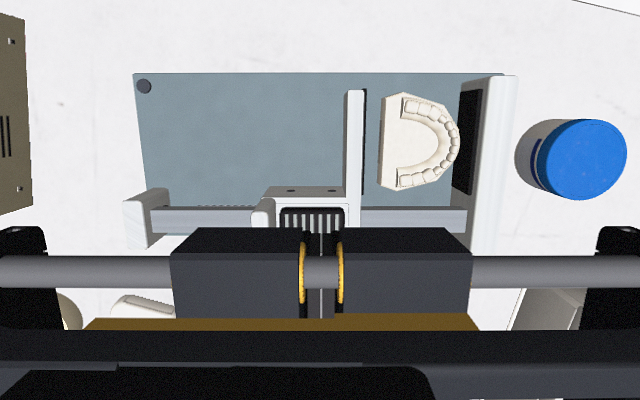

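View pics/s3.png

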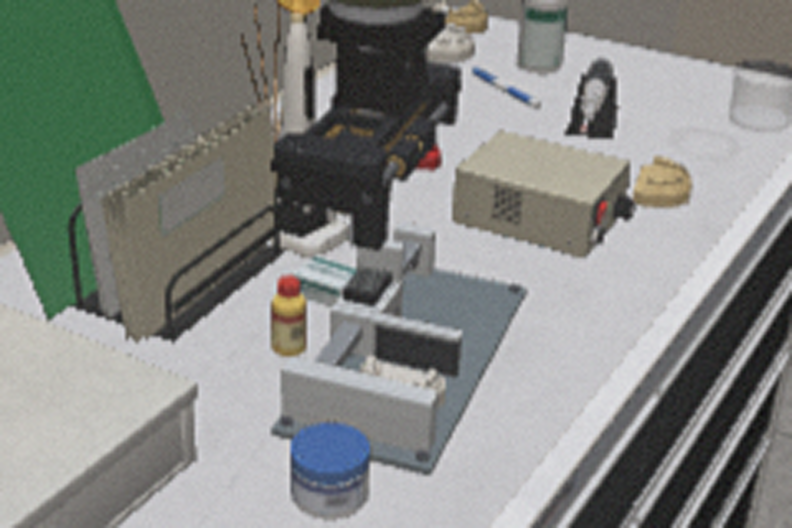

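The wrist view shows the button's visible part at columns 279–346, rows 207–230, with the closed fingers above it centred on column ~321. The scene view shows the tips above the button. I'll re-measure from this closer view.

```bash
python3 - <<'E'
from h import *
a=cv2.imread("pics/w3.png"); g=cv2.cvtColor(a,cv2.COLOR_BGR2GRAY)
cv2.imwrite("pics/w3c.png",cv2.resize(a[175:240,230:390],None,fx=5,fy=5,interpolation=cv2.INTER_CUBIC))
for r in(211,216): print(r,g[r,255:365].tolist())
v=np.load("w3.npy"); st={"ee_pos":v[:3],"eef_rot":v[3:]}
B=ray("wrist",[[278.5,208],[346,208]],.062,st);print(B.round(4),np.linalg.norm(B[0]-B[1]))
ex=np.array([.188,-.982]);ey=np.array([.982,.188])
c=B.mean(0)[:2]+.014*ey; print("btn",c, "tcp rel btn along x,y",(v[:2]-c)@ex,(v[:2]-c)@ey)
E
```

```text
211 [156, 160, 158, 163, 165, 165, 162, 161, 156, 135, 115, 109, 114, 113, 112, 110, 108, 108, 106, 102, 123, 228, 236, 237, 246, 134, 14, 24, 27, 27, 36, 30, 38, 26, 34, 30, 28, 28, 31, 31, 30, 30, 29, 29, 30, 33, 29, 33, 33, 28, 36, 29, 37, 32, 32, 35, 28, 25, 30, 29, 30, 32, 32, 30, 33, 29, 29, 39, 28, 37, 39, 34, 34, 31, 38, 34, 32, 32, 29, 33, 34, 32, 31, 33, 29, 29, 25, 24, 29, 234, 241, 233, 235, 181, 227, 234, 233, 232, 234, 234, 232, 231, 230, 229, 238, 167, 176, 181, 181, 179]
216 [238, 238, 236, 235, 235, 234, 233, 233, 236, 238, 236, 233, 203, 143, 113, 111, 107, 105, 105, 98, 92, 230, 241, 245, 127, 18, 43, 47, 49, 78, 181, 193, 197, 119, 61, 49, 53, 46, 144, 187, 195, 147, 75, 48, 46, 49, 109, 185, 197, 202, 103, 44, 54, 51, 42, 180, 193, 196, 123, 60, 51, 54, 51, 108, 188, 198, 172, 90, 47, 48, 53, 77, 181, 196, 199, 105, 47, 57, 55, 50, 146, 190, 201, 148, 70, 55, 48, 44, 29, 60, 234, 237, 235, 205, 226, 233, 231, 231, 232, 233, 233, 232, 229, 230, 242, 170, 169, 176, 176, 178]
[[0.5388 0.2228 0.062 ]
 [0.5311 0.2624 0.062 ]] 0.04034717448093666
btn [0.54872364 0.24524876] tcp rel btn along x,y -0.00430269008165924 -0.0020529577904660483
```

View pics/w3c.png

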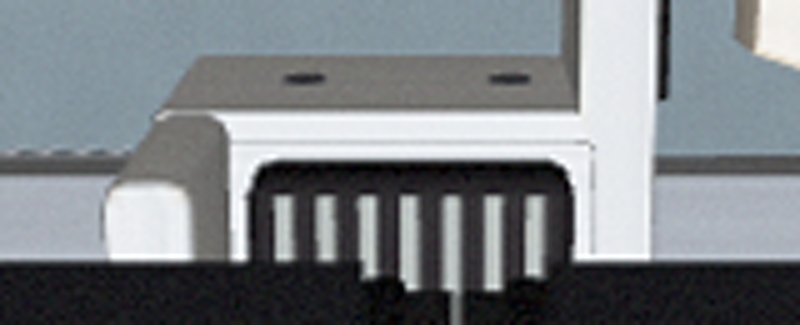

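Request:
arm_command(
  targets=[
    [255,3,-2,-4,0,0,0],
    [255,10,-3,-7,0,0,0],
    [255,20,-3,-7,0,0,0],
    [255,26,-3,-7,0,0,0],
    [255,30,-3,-7,0,0,0],
    [255,30,-3,-7,0,0,0],
    [255,30,-3,-7,0,0,0],
    [255,30,-3,-7,0,0,0],
  ],
)

```text
time: 3.15
ee_pos: [0.5496, 0.2422, 0.0659]
eef_rot: [0.545, -0.45, -0.545, -0.45]
ft_force: [0.3, -0.9, -0.5]
width: 0.0006
```

Request:
arm_command(
  targets=[
    [255,2,0,0,0,0,0],
    [255,4,0,0,0,0,0],
    [255,6,0,0,0,0,0],
    [255,7,0,0,0,0,0],
    [255,7,0,0,0,0,0],
    [255,7,0,0,0,0,0],
  ],
)

```text
time: 3.75
ee_pos: [0.5495, 0.2422, 0.0588]
eef_rot: [0.545, -0.45, -0.545, -0.45]
ft_force: [0.6, -0.1, 3.1]
width: 0.0004
```

```bash
python3 - <<'E'
from h import *
s=read_state(); print(s["ee_pos"],s["ft_force"],s["torque"])
a=camera("wrist")[:,:,::-1].copy(); cv2.imwrite("pics/w4.png",a)
c=camera("scene")[:,:,::-1]; cv2.imwrite("pics/s4.png",cv2.resize(c[150:270,260:400],None,fx=5,fy=5,interpolation=cv2.INTER_CUBIC))
s=read_state(); print(s["ee_pos"],s["ft_force"])
E
```

```text
[0.54954941 0.24223713 0.05877336] [ 0.61918766 -0.09256145  3.09818532] [0.14975056 0.00704026 0.01169883]
[0.54955186 0.24220408 0.05875615] [-0.55082832  0.06406519  2.32027208]
```

View pics/s4.png

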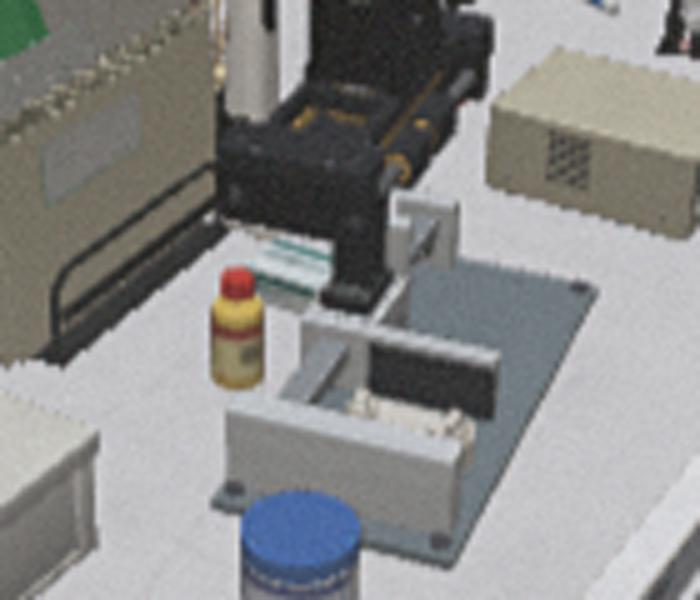

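View pics/w4.png

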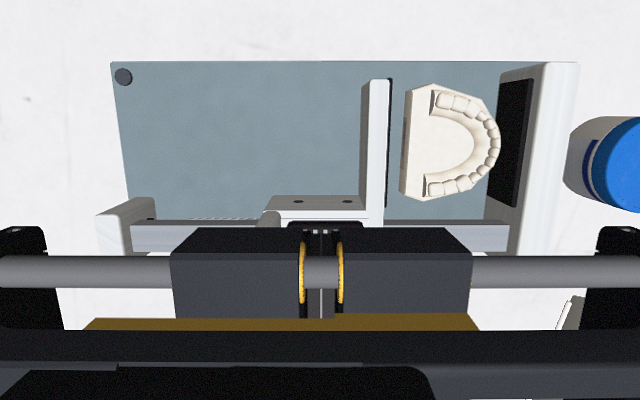

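```bash
python3 - <<'E'
from h import *
for z in (0,.1,.2): print(z,"brush stand",ray("top",[[357,184],[348,175],[370,180],[372,150]],z)[:,:2].round(3).tolist())
for z in(.0,.06,.1): print(z,"box L,R", ray("top",[[391,205],[391,253]],z)[:,:2].round(3).tolist(), "scene box", ray("scene",[[358,176],[370,160]],z)[:,:2].round(3).tolist())
E
```

```text
0 brush stand [[0.653, 0.123], [0.679, 0.149], [0.664, 0.085], [0.753, 0.079]]
0.1 brush stand [[0.638, 0.13], [0.663, 0.154], [0.649, 0.095], [0.732, 0.088]]
0.2 brush stand [[0.624, 0.136], [0.647, 0.159], [0.634, 0.104], [0.711, 0.098]]
0.0 box L,R [[0.592, 0.025], [0.453, 0.026]] scene box [[0.624, -0.047], [0.649, -0.183]]
0.06 box L,R [[0.586, 0.033], [0.453, 0.034]] scene box [[0.57, 0.061], [0.592, -0.06]]
0.1 box L,R [[0.582, 0.038], [0.453, 0.039]] scene box [[0.534, 0.134], [0.554, 0.022]]
```

Request:
arm_command(
  targets=[
    [255,2,0,0,0,0,0],
    [255,4,0,0,0,0,0],
    [255,4,0,0,0,0,0],
    [255,4,0,0,0,0,0],
  ],
)

```text
time: 4.25
ee_pos: [0.5495, 0.2423, 0.0547]
eef_rot: [0.545, -0.45, -0.545, -0.45]
ft_force: [-0.2, 1.3, 5.1]
width: 0.0005
```

Request:
arm_command(
  targets=[
    [255,0,0,-2,0,0,0],
    [255,0,0,-4,0,0,0],
    [255,0,0,-7,0,0,0],
    [255,0,0,-11,0,0,0],
    [255,0,0,-15,0,0,0],
    [255,0,0,-18,0,0,0],
    [255,0,0,-20,0,0,0],
    [255,0,0,-20,0,0,0],
  ],
)

```text
time: 5.05
ee_pos: [0.5534, 0.2222, 0.0547]
eef_rot: [0.545, -0.45, -0.545, -0.45]
ft_force: [0.3, 0.4, 4.7]
width: 0.0005
```

```bash
python3 - <<'E'
from h import *
s=read_state(); print(s["ee_pos"],s["ft_force"],s["torque"])
a=camera("wrist")[:,:,::-1].copy(); cv2.imwrite("pics/w5.png",a)
E
```

```text
[0.55338806 0.2222018  0.05471044] [0.2970122  0.41065214 4.65092042] [0.03364877 0.09088914 0.00779465]
```

View pics/w5.png

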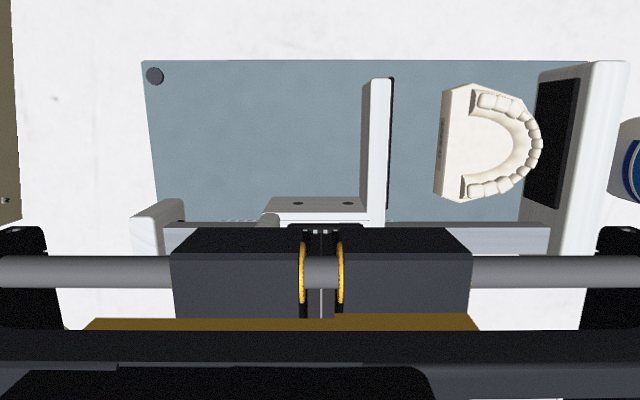

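The jaw followed the full 20 mm and the pressing force held. About 45 mm or more remains to the stop, so I'll keep going.

Request:
arm_command(
  targets=[
    [255,0,0,-2,0,0,0],
    [255,0,0,-5,0,0,0],
    [255,0,0,-10,0,0,0],
    [255,0,0,-15,0,0,0],
    [255,0,0,-20,0,0,0],
    [255,0,0,-25,0,0,0],
    [255,0,0,-30,0,0,0],
    [255,0,0,-33,0,0,0],
    [255,0,0,-35,0,0,0],
    [255,0,0,-35,0,0,0],
  ],
)

```text
time: 6.1
ee_pos: [0.56, 0.1878, 0.0547]
eef_rot: [0.545, -0.45, -0.545, -0.451]
ft_force: [0.1, -0.3, 6.3]
width: 0.0006
```

```bash
python3 - <<'E'
from h import *
s=read_state(); print(s["ee_pos"],s["ft_force"],s["torque"])
a=camera("wrist")[:,:,::-1].copy(); cv2.imwrite("pics/w6.png",a)
E
```

```text
[0.56003932 0.18782529 0.05473188] [ 0.06451102 -0.25237284  6.29870385] [ 0.0429672  -0.04025031  0.01787395]
```

View pics/w6.png

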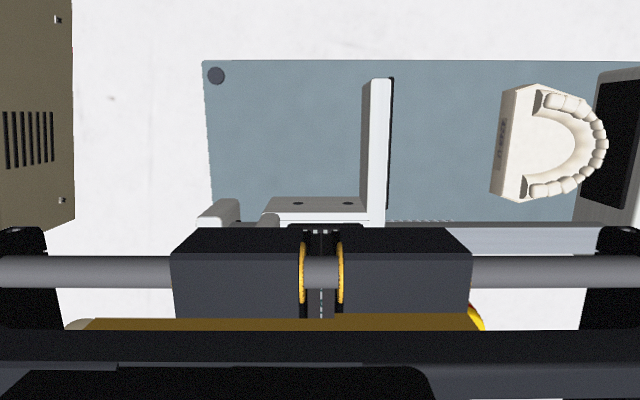

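Request:
arm_command(
  targets=[
    [255,0,0,-2,0,0,0],
    [255,0,0,-4,0,0,0],
    [255,0,0,-6,0,0,0],
    [255,0,0,-8,0,0,0],
    [255,0,0,-9,0,0,0],
    [255,0,0,-10,0,0,0],
    [255,0,0,-10,0,0,0],
  ],
)

```text
time: 6.85
ee_pos: [0.5619, 0.1783, 0.0548]
eef_rot: [0.545, -0.45, -0.545, -0.45]
ft_force: [-0.1, 0.5, 6.0]
width: 0.0004
```

Request:
arm_command(
  targets=[
    [255,0,0,-1,0,0,0],
    [255,0,0,-2,0,0,0],
    [255,0,0,-3,0,0,0],
    [255,0,0,-3,0,0,0],
  ],
)

```text
time: 7.25
ee_pos: [0.5624, 0.1754, 0.0547]
eef_rot: [0.545, -0.45, -0.545, -0.451]
ft_force: [-1.5, 0.8, 5.1]
width: 0.0004
```

```bash
python3 - <<'E'
from h import *
s=read_state(); print(s["ee_pos"],s["ft_force"],s["torque"])
a=camera("wrist")[:,:,::-1].copy(); cv2.imwrite("pics/w7.png",cv2.resize(a[170:245,170:410],None,fx=3.3,fy=3.3))
E
```

```text
[0.5624453  0.17542516 0.05473722] [-1.54802165  0.80475217  5.09654316] [ 0.25818604  0.01555025 -0.00258468]
```

View pics/w7.png

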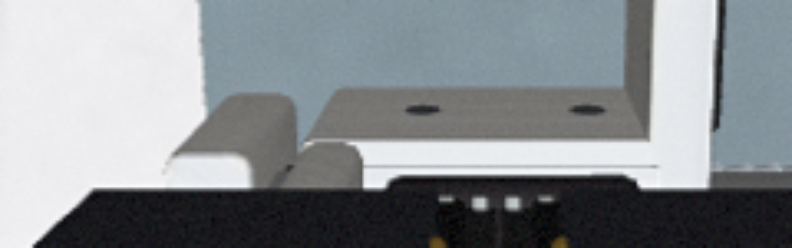

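Request:
arm_command(
  targets=[
    [255,0,0,-1,0,0,0],
    [255,0,0,-2,0,0,0],
    [255,0,0,-3,0,0,0],
    [255,0,0,-3,0,0,0],
  ],
)

```text
time: 7.7
ee_pos: [0.563, 0.1725, 0.0547]
eef_rot: [0.545, -0.45, -0.545, -0.45]
ft_force: [-0.5, 1.1, 5.7]
width: 0.0002
```

Request:
arm_command(
  targets=[
    [255,0,0,-1,0,0,0],
    [255,0,0,-2,0,0,0],
    [255,0,0,-2,0,0,0],
  ],
)

```text
time: 8.0
ee_pos: [0.5634, 0.1705, 0.0547]
eef_rot: [0.545, -0.45, -0.545, -0.45]
ft_force: [-0.6, 0.8, 6.6]
width: 0.0002
```

```bash
python3 - <<'E'
from h import *
s=read_state(); print(s["ee_pos"],s["ft_force"],s["torque"])
a=camera("wrist")[:,:,::-1].copy(); cv2.imwrite("pics/w8.png",cv2.resize(a[170:245,170:410],None,fx=3.3,fy=3.3))
E
```

```text
[0.56335701 0.17049837 0.05470943] [-0.56803845  0.84618364  6.55348025] [ 0.20294146  0.02682321 -0.03431587]
```

View pics/w8.png

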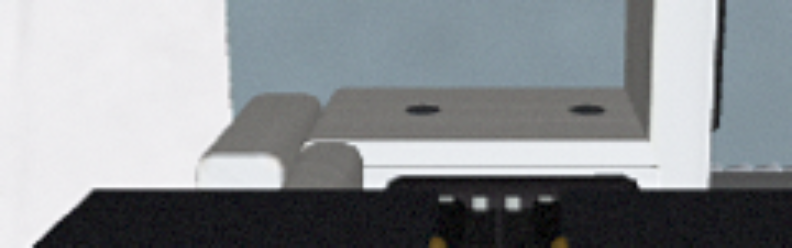

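Request:
arm_command(
  targets=[
    [255,0,0,-1,0,0,0],
    [255,0,0,-2,0,0,0],
    [255,0,0,-3,0,0,0],
    [255,0,0,-3,0,0,0],
  ],
)

```text
time: 8.45
ee_pos: [0.5638, 0.1684, 0.0548]
eef_rot: [-0.545, 0.45, 0.546, 0.451]
ft_force: [-0.5, 2.3, 6.6]
width: 0.0001
```

Request:
arm_command(
  targets=[
    [255,0,0,-1,0,0,0],
    [255,0,0,-2,0,0,0],
    [255,0,0,-3,0,0,0],
    [255,0,0,-3,0,0,0],
  ],
)

```text
time: 8.85
ee_pos: [0.5644, 0.1654, 0.0548]
eef_rot: [-0.545, 0.45, 0.546, 0.451]
ft_force: [0.4, 2.7, 5.4]
width: 0.0003
```

```bash
python3 - <<'E'
from h import *
s=read_state(); print(s["ee_pos"],s["ft_force"],s["torque"])
a=camera("wrist")[:,:,::-1].copy(); cv2.imwrite("pics/w9.png",cv2.resize(a[170:245,170:410],None,fx=3.3,fy=3.3))
E
```

```text
[0.56438064 0.16544342 0.05478608] [0.40408639 2.73616688 5.42469965] [ 0.75001228  0.12044807 -0.02647269]
```

View pics/w9.png

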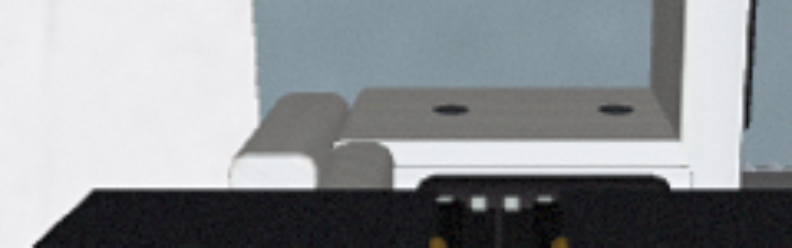

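The jaw now stays with the stop while the tip slides over the button, so it looks home. I'll confirm by pushing on the lug.

Request:
arm_command(
  targets=[
    [255,0,0,-1,0,0,0],
    [255,0,0,-2,0,0,0],
    [255,0,0,-2,0,0,0],
  ],
)

```text
time: 9.2
ee_pos: [0.5648, 0.1635, 0.0548]
eef_rot: [-0.545, 0.45, 0.546, 0.451]
ft_force: [-0.7, 2.9, 6.0]
width: 0.0003
```

Request:
arm_command(
  targets=[
    [255,0,0,-1,0,0,0],
    [255,0,0,-2,0,0,0],
    [255,0,0,-2,0,0,0],
  ],
)

```text
time: 9.5
ee_pos: [0.5651, 0.1614, 0.0547]
eef_rot: [-0.545, 0.45, 0.546, 0.451]
ft_force: [0.3, 2.9, 5.3]
width: 0.0008
```

Request:
arm_command(
  targets=[
    [255,0,0,-1,0,0,0],
    [255,0,0,-2,0,0,0],
    [255,0,0,-2,0,0,0],
  ],
)

```text
time: 9.8
ee_pos: [0.5654, 0.16, 0.0547]
eef_rot: [-0.545, 0.449, 0.546, 0.451]
ft_force: [-1.0, 4.0, 5.0]
width: 0.0003
```

Request:
arm_command(
  targets=[
    [255,0,0,-1,0,0,0],
    [255,0,0,-2,0,0,0],
    [255,0,0,-2,0,0,0],
  ],
)

```text
time: 10.1
ee_pos: [0.5654, 0.1599, 0.0548]
eef_rot: [-0.545, 0.449, 0.547, 0.451]
ft_force: [-1.4, 8.5, 3.8]
width: 0.0006
```

```bash
python3 - <<'E'
from h import *
s=read_state(); print(s["ee_pos"],s["ft_force"],s["torque"])
a=camera("wrist")[:,:,::-1].copy(); cv2.imwrite("pics/w10.png",cv2.resize(a[170:245,170:410],None,fx=3.3,fy=3.3))
E
```

```text
[0.56543945 0.15988669 0.05477325] [-1.39407798  8.54973434  3.83055429] [ 2.04427616  0.25959254 -0.00930797]
```

View pics/w10.png

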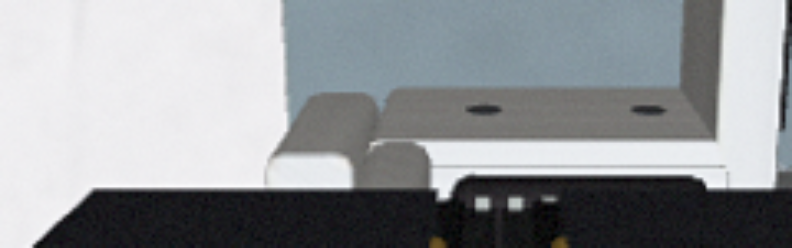

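The tip bears on the lug with 8.5 N and nothing moves, so the jaw is at the stop. I'll lift straight up so that friction can't drag it back.

Request:
arm_command(
  targets=[
    [255,-2,0,0,0,0,0],
    [255,-5,0,0,0,0,0],
    [255,-9,0,0,0,0,0],
    [255,-14,0,0,0,0,0],
    [255,-20,0,2,0,0,0],
    [255,-35,0,5,0,0,0],
    [255,-65,0,5,0,0,0],
    [255,-105,0,5,0,0,0],
    [255,-145,0,5,0,0,0],
    [255,-165,0,5,0,0,0],
  ],
)

```text
time: 11.15
ee_pos: [0.5661, 0.1613, 0.2244]
eef_rot: [0.546, -0.449, -0.544, -0.452]
ft_force: [1.0, 0.0, 0.6]
width: 0.0005
```

Request:
arm_command(
  targets=[
    [255,-5,20,10,0,0,0],
    [255,-5,50,20,0,0,0],
    [255,-5,80,30,0,0,0],
    [255,-5,80,30,0,0,0],
    [255,-5,80,30,0,0,0],
    [255,-5,80,30,0,0,0],
  ],
)

```text
time: 11.75
ee_pos: [0.4815, 0.1754, 0.225]
eef_rot: [0.545, -0.45, -0.545, -0.451]
ft_force: [0.1, -0.0, 0.1]
width: 0.0006
```

```bash
python3 - <<'E'
from h import *
camera("top")
s=read_state(); print(s["time"],s["ee_pos"],s["ft_force"],s["torque"])
np.save("w11.npy",np.r_[s["ee_pos"],s["eef_rot"]])
a=camera("wrist")[:,:,::-1].copy(); cv2.imwrite("pics/w11.png",a)
c=camera("scene")[:,:,::-1]; cv2.imwrite("pics/s11.png",cv2.resize(c[150:290,260:420],None,fx=4.2,fy=4.2,interpolation=cv2.INTER_CUBIC))
c=camera("top")[:,:,::-1]; cv2.imwrite("pics/t11.png",cv2.resize(c[175:270,235:375],None,fx=5.5,fy=5.5,interpolation=cv2.INTER_CUBIC))
E
```

```text
11.8 [0.48146731 0.17536513 0.22479868] [ 0.30118013  0.219762   -0.01643533] [0.02197045 0.03761185 0.01662563]
```

View pics/w11.png

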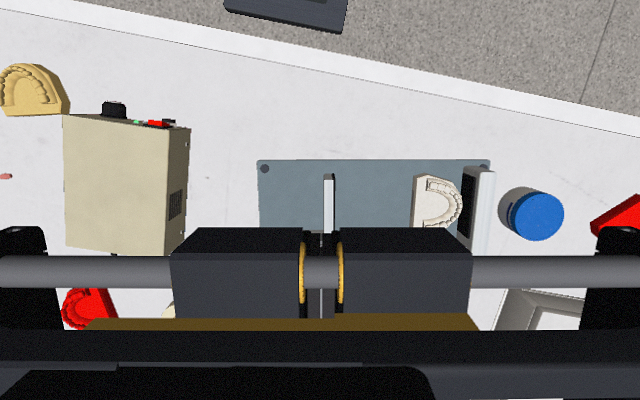

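View pics/s11.png

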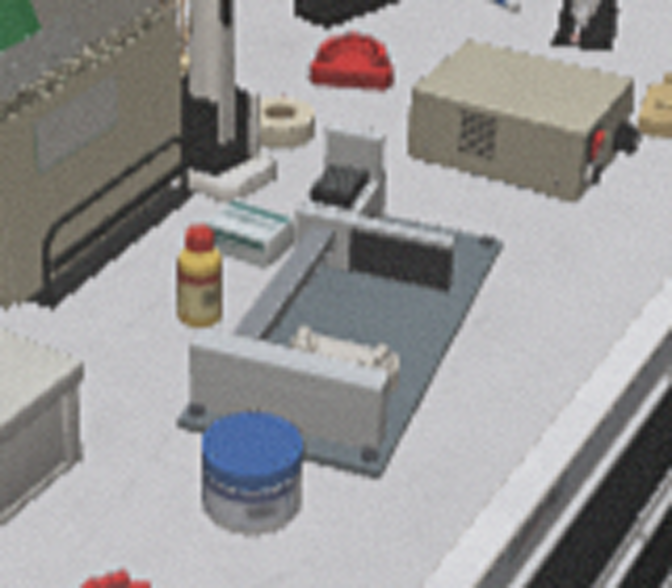

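View pics/t11.png

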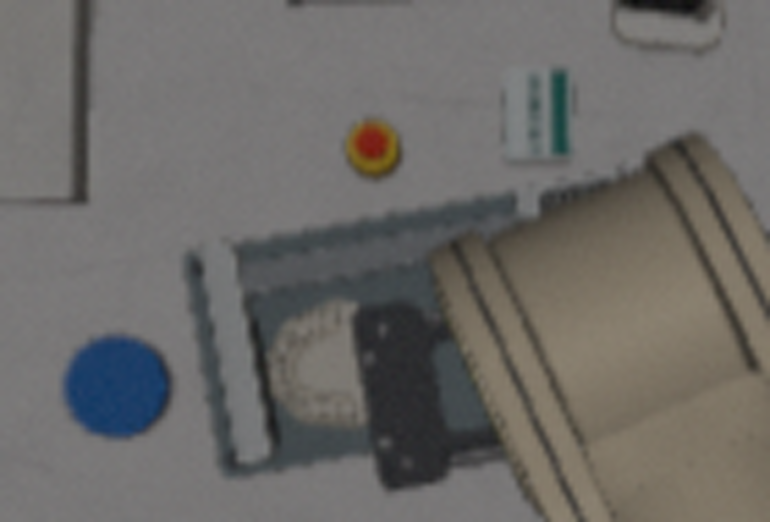

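The bottle, carton, jar and cast sit at the same pixels as before; the button stands up and the jaw is by the stop. I'll take one clearer view of the gap between jaw and stop.

Request:
arm_command(
  targets=[
    [255,-10,-8,15,0,0,0],
    [255,-25,-22,40,0,0,0],
    [255,-35,-36,65,0,0,0],
    [255,-35,-44,78,0,0,0],
    [255,-35,-44,78,0,0,0],
    [255,-35,-44,78,0,0,0],
    [255,-35,-44,78,0,0,0],
  ],
)

```text
time: 12.65
ee_pos: [0.5091, 0.2591, 0.259]
eef_rot: [0.545, -0.451, -0.545, -0.45]
ft_force: [0.3, -0.3, 0.4]
width: 0.0004
```

```bash
python3 - <<'E'
from h import *
s=read_state(); print(s["time"],s["ee_pos"],s["ft_force"])
np.save("w12.npy",np.r_[s["ee_pos"],s["eef_rot"]])
a=camera("wrist")[:,:,::-1].copy(); cv2.imwrite("pics/w12.png",a); cv2.imwrite("pics/w12c.png",cv2.resize(a[100:240,160:420],None,fx=3,fy=3,interpolation=cv2.INTER_CUBIC))
c=camera("top")[:,:,::-1]; cv2.imwrite("pics/t12.png",cv2.resize(c[175:270,235:375],None,fx=5.5,fy=5.5,interpolation=cv2.INTER_CUBIC))
E
```

```text
12.65 [0.50910018 0.25906849 0.2589981 ] [ 0.33112951 -0.26774002  0.42106781]
```

View pics/w12c.png

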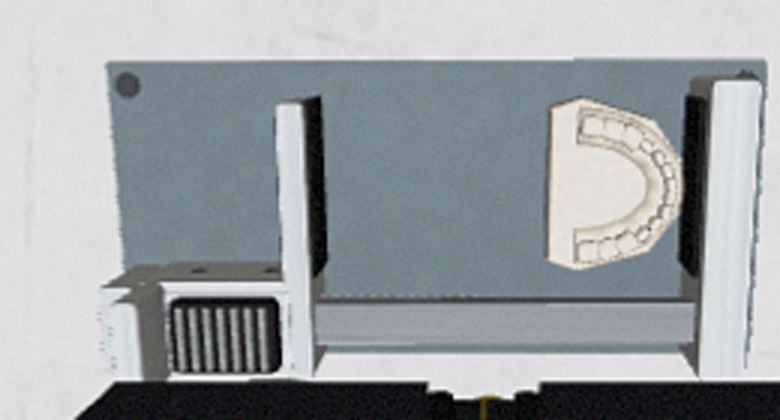

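View pics/t12.png

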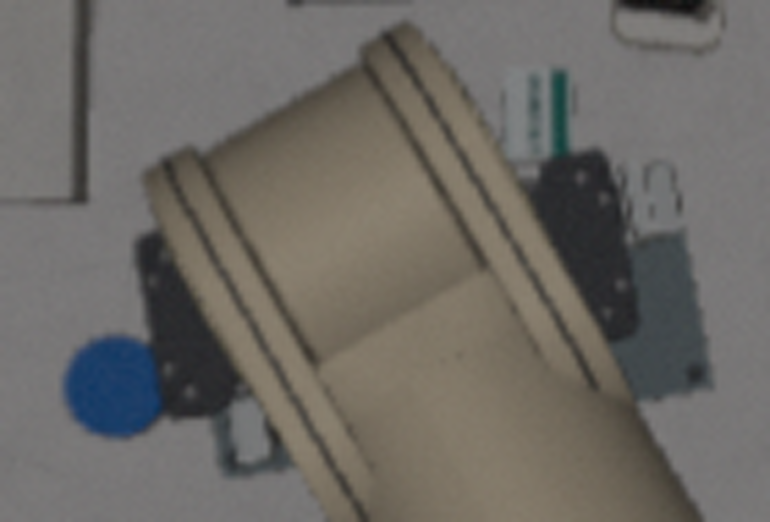

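The final view shows the carriage meeting the end stop, the button up, and the cast standing by the fixed jaw with nothing disturbed. The numbers agree too: button centre at about 76 mm, plus 23 mm and 10 mm to the lug's far face, gives 109 mm against the stop at 110 mm.

```bash
python3 -c "
from bench import *
print(close_job())"
```

```text
the job is handed in; nothing more can be done
None
```

The clamp is open: the sliding jaw stands at its end stop, the release is up again, and the cast is free. I handed the job in at about 12.7 s of the 32 s allowed.

- **Press and push:** I pressed the release about 7 mm (5–6 N) with the closed fingertips. Holding it there, I pushed the jaw about 73 mm along the bar until it stopped. The first part was carried by friction on the button.
- **Home check:** Once the jaw stopped, I pushed on the lug with about 8.5 N and nothing moved. I then lifted straight up so the fingers would not drag the jaw back.
- **Last pictures:** They show the jaw against the stop and the button sprung up. The cast, jar, carton and bottle showed no visible shift from before, and the arm is clear of everything with no contact force.
- **Disagreement:** My button position estimates differed by 2–4 mm between cameras, within what the press allowed. I did not measure the button's final height; I judged it up by eye.

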